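Fill the kitting turntable with serving paddles

ROBOT

A 6-joint arm with a two-finger parallel gripper is mounted at the origin on the work surface. World frame = base frame: x ahead of the robot, y to its left, z up, the work surface at z = 0. Lengths are in mm, angles in rad, forces in N, time in s.
With the tool pointing down it reaches from about 350 to 925 mm from the base axis. Payload 6.4 kg.
Tool frame: the origin (TCP) lies midway between the tips of the shut fingers; the grasp point (between the pads) lies grip_depth behind it (grip_depth is the distance from the TCP to the grasp point, in mm); z points along the fingers, y is the line along which they close (so a half turn about z gives the same grasp; the last joint's range is limited). The gripper opens to 94 mm and grips with 3 to 60 N. Pads are 16 mm wide; open, the fingers measure 119 mm over their backs; the gripper's body (75 mm by 177 mm) begins 78 mm behind the grasp point.
Start: joints at [-1.467, 0.245, 1.558, -0, 1.339, -0.174], TCP at [178.261, -625.089, 205.455] pointing down, gripper open.
Joint ranges: [-3.13, 3.13], [-1.02, 2.26], [0.13, 2.54], [-0.95, 4.09], [0.21, 2.88], [-2.74, 2.74]. Speed limits (rad/s): [2.57, 2.57, 3.14, 3.14, 3.14, 3.14].

INTERFACE

Orientations are given as a unit quaternion [w, x, y, z].
In Python, from rig import goto, move_linear, set_joints, grip, sleep, inverse_kinematics, observe, get_image, camera_info, Unreachable, sign_off, grip_depth gives the robot as it stands. Calls block until the motion is done:
- goto(position, orientation): joint-space move of the TCP to a pose.
- move_linear(position, rot=None, feed=150): straight line of the TCP; rot=None keeps the orientation; feed is the mean speed in mm/s.
- set_joints(angles): joint-space move.
- grip(opening, newtons=None): finger opening in mm; newtons is the grip in N (None keeps the last); returns when the fingers have stopped.
- sleep(seconds).
- inverse_kinematics(position, orientation): joint angles nearest the present ones, or None.
- observe(): the state.
- get_image(name): name is "scene" or "top" or "wrist"; returns the picture (480x640x3 uint8, blue, green, red); there is no depth.
- camera_info(name): a dict with "vfov" (degrees; the focal length in pixels is half the picture's height over the tangent of half this angle, whatever the lens; pixels are square), "cx", "cy" (the principal point, pixels), "view" (4x4, takes a point from world to camera coordinates). Camera axes: x right, y up, looking along -z (the intrinsics and any distortion apply to the point x, -y, -z); pixel columns grow to the right and rows downward; lengths in mm; the calibration is good to about 2 mm. A picture is of the moment at which its call begins: read the wrist's pose just before it. camera_info takes no time and is no camera call; for the wrist camera it gives the pose at the moment of the call.
A pose or a line that the arm cannot do raises Unreachable and nothing moves.
- sign_off(): hands the job in; it is judged then, once.
The state is a dict: "t": time; "joint_pos": joint angles; "qd": joint speeds; "joint_efforts": joint torques, N m; "eef_pos": TCP position; "ee_rot": TCP orientation; "contact_force": force on the tool from outside, world axes, zero at the start; "moment": the same for the moment, N m; "finger_gap": finger opening in mm; "grasp_force": force on a finger pad.
Only numpy, scipy, OpenCV 4.12 (cv2) and the standard library are available. Lean on these libraries where they do the work, as an engineer would, in place of code of your own. Each camera call takes 0.05 s, during which the arm holds its last target. There are 200 camera calls.

TASK

Load the kitting turntable: take every wooden paddle, those standing in the holder and any lying on the table, and lay each one flat in its own container, loading at the opening in front of the guard and turning the disc by its posts from click to click to bring up empty containers. When all the paddles are in, leave the turntable home: the thick post clicked in at the front left corner as seen from the robot. Leave everything else on the table where it is.

Things in the scene. Friction and masses are not known exactly. Their poses are not given: they have to be found in the camera images.
- paddle0: wooden paddle, 160 mm long: flat blade 44 x 8 x 55 mm, then a handle 18 x 18 x 105 mm; 70 g. Origin on the centre line, 80 mm from either end. z runs along it to the handle end (blade z -80 to -25, handle -25 to 80 mm), x across the blade's width, y across its thickness. Starts upright in the holder, blade down. May be absent.
- paddle1: wooden paddle, 160 mm long: flat blade 44 x 8 x 55 mm, then a handle 18 x 18 x 105 mm; 70 g. Origin on the centre line, 80 mm from either end. z runs along it to the handle end (blade z -80 to -25, handle -25 to 80 mm), x across the blade's width, y across its thickness. Starts upright in the holder, blade down. May be absent.
- paddle2: wooden paddle, 160 mm long: flat blade 44 x 8 x 55 mm, then a handle 18 x 18 x 105 mm; 70 g. Origin on the centre line, 80 mm from either end. z runs along it to the handle end (blade z -80 to -25, handle -25 to 80 mm), x across the blade's width, y across its thickness. Starts upright in the holder, blade down. May be absent.
- paddle3: wooden paddle, 160 mm long: flat blade 44 x 8 x 55 mm, then a handle 18 x 18 x 105 mm; 70 g. Origin on the centre line, 80 mm from either end. z runs along it to the handle end (blade z -80 to -25, handle -25 to 80 mm), x across the blade's width, y across its thickness. Starts lying flat on the table, away from the holder. May be absent.
- holder: grey upright utensil holder, 205 x 46 x 63 mm, fixed. Origin: centre of its underside; x along its length, z up. Three slots open at the top at x = -65, 0, 65 mm, each 52 mm (x) by 12 mm (y) and 55 mm deep; the slot's floor is 8 mm above the table; a paddle's whole blade fits inside, its handle stands out 63 to 168 mm above the table
- indexer: fixed base of the kitting turntable with a clear guard over its rear. Origin: on the turning axis at table height; -x points out of the opening towards the robot, z up. Guard: roof 111 to 115 mm high from x = -65 to 235 mm, closed sides at y = +-241 mm, closed back; open in front. Containers are loaded in front of the roof's edge
- turntable (a joint): angle (rad) of the aluminium disc, 450 mm across, top 37 mm above the table; counter-clockwise from above positive, 0 is home, travel -8 to 8, either way. A spring detent clicks every 1.571 rad, one container then being square in the opening; it draws the disc in from about 0.1 rad away and takes 3 to 6 N at a post to leave or enter. Elsewhere the disc stays where it is left
- hub (a point): point on the turning axis at the height of the containers' inner floors, 42 mm above the table; it turns with the disc, its axes being the indexer's at joint angle 0. Four like white containers with blue rims are fixed to the disc, centred 145 mm out along -x, -y, +x, +y of the hub: inside 176 mm (square to the radius) by 84 mm, walls 4 mm thick and 21 mm high inside
- opening (a point): fixed point on the base, at the centre of the opening: where the inner floor of the container to be loaded stands when the disc is at a detent
- home_mark (a point): fixed point on the base where the top of the thick post stands at home: front left as seen from the robot. Four upright steel posts are the disc's handles: 50 mm high, tops 87 mm above the table, 205 mm from the axis on the diagonals of the hub; the thick one (34 mm across) at -x +y, the three others 18 mm across
- gasket_a: bystander, leave alone: blue sealing ring, 140 mm across, 12 mm thick; origin at the centre of its underside
- gasket_b: bystander, leave alone: second blue sealing ring, 140 mm across, 12 mm thick; origin at the centre of its underside

How it is judged:
By the outcome, as a careful person would: the job done as asked, in the order asked, and still so for the second after the job is handed in, with the robot touching nothing.
Of paddle0, paddle1, paddle2, paddle3 only 3 to 4 are there at a start; the rules pass over those that are not, and their reading is None.
At some moment in a run one of paddle3 may be knocked a few centimetres aside while the robot is not near it.
Once in a run the grip may slacken for a moment while it holds something.
It also fails if it takes over 210 s, if anything falls off the work surface, if the arm or the gripper's body presses on something with over 40 N, if the wrist force passes 120 N, or if a joint passes its speed limit or range.

## Working session

There is one attempt and no reset: what is moved stays moved. The work goes in short steps, each a Python script; the robot and the scene stay as the last script left them, time stands still between calls to the robot, and variables do not carry over. Pictures are saved under pics/ and viewed, at most 14 in all, crops included, and the job is handed in when it is done.

```bash
mkdir -p pics; ls; python3 - <<'E'
from rig import *
import cv2
for n in("scene","top"):
    im=get_image(n); cv2.imwrite(f"pics/{n}0.png",im); i=camera_info(n); print(n,{k:(v if k!='view' else __import__('numpy').round(v,4).tolist()) for k,v in i.items()})
print(grip_depth,observe())
E
```

```text
pics
scene {'vfov': 46.29467500973816, 'cx': 317.91018618879957, 'cy': 241.15749649545208, 'view': [[-0.6931, 0.7206, 0.0167, 369.1489], [-0.3835, -0.3883, 0.838, 143.8876], [0.6104, 0.5744, 0.5455, -1834.4392], [0.0, 0.0, 0.0, 1.0]]}
top {'vfov': 47.187392293131154, 'cx': 323.248059769986, 'cy': 235.76151413208368, 'view': [[0.0148, -0.9999, -0.0003, 0.2693], [0.981, 0.0144, 0.1937, -539.247], [-0.1936, -0.0032, 0.9811, -1355.4478], [0.0, 0.0, 0.0, 1.0]]}
18.8 {'t': 0.1, 'joint_pos': array([-1.46712472e+00,  2.45733187e-01,  1.55884483e+00, -3.82466863e-06,
        1.33871989e+00, -1.74116673e-01]), 'qd': array([-0.00197242, -0.00042548, -0.00178337,  0.0002376 , -0.00295048,
       -0.00020922]), 'joint_efforts': array([-1.79122713e-05, -4.16910946e+01, -3.15526807e+01,  6.86726603e-02,
        3.09333368e-02, -4.66800554e-05]), 'eef_pos': array([ 178.18793511, -624.55084279,  204.48804633]), 'ee_rot': array([-8.52163336e-04,  9.90369285e-01,  1.38448378e-01,  2.81659230e-05]), 'contact_force': array([ 0.59825396, -0.40485216,  0.30781392]), 'moment': array([-0.00816453,  0.02369286,  0.02352379]), 'grasp_force': 0.0, 'finger_gap': 93.8036557050449}
```

View pics/top0.png

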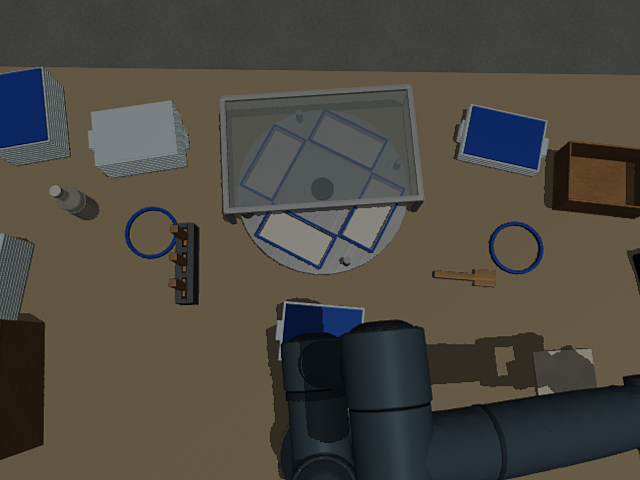

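View pics/scene0.png

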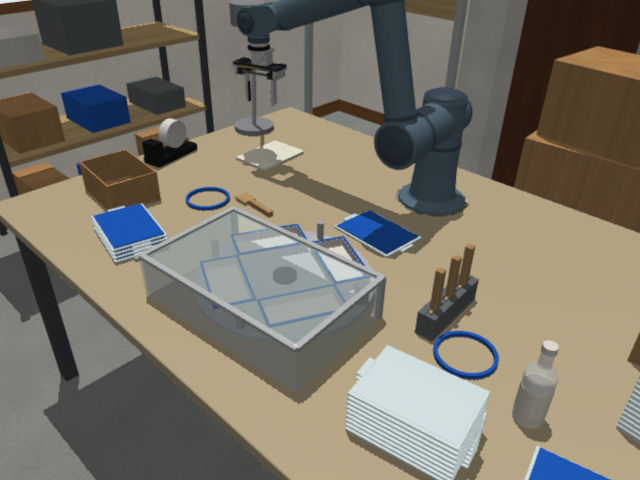

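The top view shows three paddles in the holder (handles at about (178,229), (178,257) and (178,283)) and one lying at (465,277). The disc is turned off its detent, with a post at (346,261). I'll zoom in to find the thick post and the guard corners.

```bash
cat > h.py <<'E'
import numpy as np, cv2
from rig import *
def cam(n):
    c=camera_info(n); V=np.array(c['view'],float); f=240/np.tan(np.radians(c['vfov']/2)); return c['cx'],c['cy'],f,V
def ray(n,u,v,z,c=None):
    cx,cy,f,V=c or cam(n); d=V[:3,:3].T@np.array([(u-cx)/f,-(v-cy)/f,-1]); o=-V[:3,:3].T@V[:3,3]
    return o+d*(z-o[2])/d[2]
def proj(n,P,c=None):
    cx,cy,f,V=c or cam(n); p=V[:3,:3]@np.asarray(P,float)+V[:3,3]; return np.array([cx+f*p[0]/-p[2],cy-f*p[1]/-p[2]])
E
python3 - <<'E'
from h import *
im=cv2.imread('pics/top0.png')
cv2.imwrite('pics/c1.png',cv2.resize(im[75:285,205:435],None,fx=3.4,fy=2.85*3.4/2.85*0.83,interpolation=cv2.INTER_CUBIC) if 0 else cv2.resize(im[80:280,210:430],None,fx=3,fy=3,interpolation=cv2.INTER_CUBIC))
cv2.imwrite('pics/c2.png',np.hstack([cv2.resize(im[210:315,115:215],None,fx=4,fy=4),cv2.resize(im[235:340,425:525],None,fx=4,fy=4)]))
for z,pts in ((115,[(224,217),(422,207),(221,97),(411,87)]),(0,[(440,274),(490,279)]),):
    for p in pts: print(p,ray('top',*p,z).round(1))
hsv=cv2.cvtColor(im,cv2.COLOR_BGR2HSV)
m=cv2.inRange(hsv,(105,150,60),(130,255,255))
for c in cv2.findContours(m,cv2.RETR_EXTERNAL,cv2.CHAIN_APPROX_NONE)[0]:
    if cv2.contourArea(c)>60: print(cv2.boundingRect(c),cv2.minAreaRect(c))
E
```

```text
(224, 217) [570.4 253.2 115. ]
(422, 207) [ 603.  -235.1  115. ]
(221, 97) [887.3 276.7 115. ]
(411, 87) [ 922.2 -213.   115. ]
(440, 274) [ 451.8 -299.5    0. ]
(490, 279) [ 440.6 -430.1    0. ]
(321, 307, 41, 30) ((340.3965759277344, 322.2414245605469), (41.19055938720703, 28.152420043945312), 4.763641834259033)
(491, 222, 52, 52) ((516.5, 247.5), (51.0, 51.0), 90.0)
(254, 212, 84, 57) ((295.456787109375, 235.0837860107422), (74.70079803466797, 38.19896697998047), 27.255327224731445)
(125, 207, 51, 51) ((150.0, 232.0), (50.0, 50.0), 90.0)
(339, 205, 58, 48) ((367.2000427246094, 220.10000610351562), (38.01315689086914, 52.771202087402344), 26.56505012512207)
(464, 106, 81, 64) ((504.4412841796875, 137.26646423339844), (75.96780395507812, 48.381004333496094), 12.43956184387207)
(0, 68, 47, 80) ((19.995506286621094, 107.45281219482422), (74.94658660888672, 47.30973815917969), 84.5596694946289)
```

View pics/c1.png

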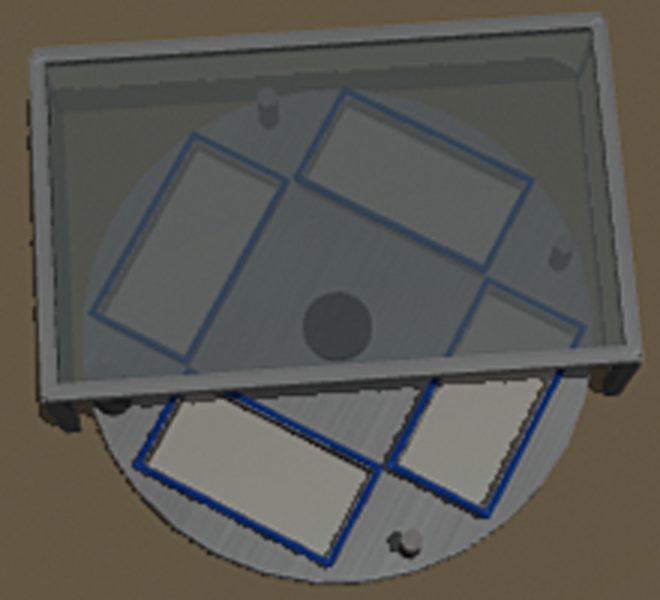

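View pics/c2.png

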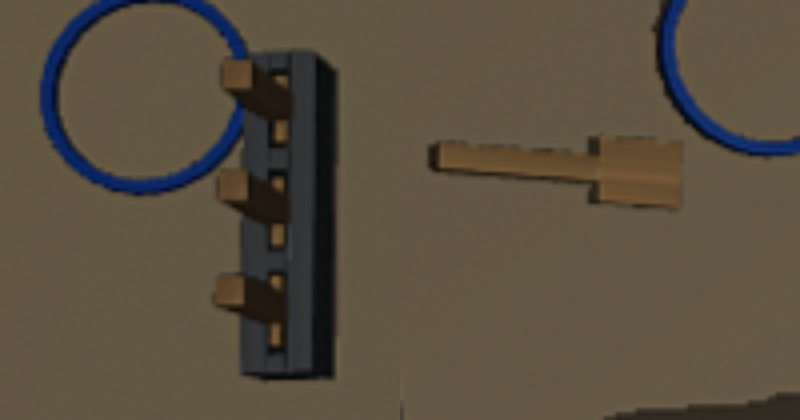

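The thin post is at pixel (346,260), with the thick one just under the guard's left front edge, about (247,213), so the disc is roughly 27° clockwise of home. Next I'll work out the geometry.

```bash
python3 - <<'E'
from h import *
s=lambda p:(210+p[0]/3-.33,80+p[1]/3-.33)
cs=[[(135,465),(328,565),(380,467),(188,372)],[(345,90),(530,180),(487,272),(297,178)],[(193,135),(287,182),(187,358),(92,313)],[(492,280),(583,327),(488,515),(390,467)]]
C=np.array([np.mean([ray('top',*s(p),63)[:2] for p in c],0) for c in cs]); 
for n in((0,1),(2,3)): print('hub',C[list(n)].mean(0).round(1),'dist',np.linalg.norm(C[n[0]]-C[n[1]]).round(1))
d=C[0]-C[1];print('ang front',np.degrees(np.arctan2(d[1],d[0])));d=C[2]-C[3];print('ang left',np.degrees(np.arctan2(d[1],d[0])))
print('post',ray('top',*s((410,537)),87).round(1), 'thick',ray('top',*s((108,398)),87).round(1))
im=cv2.imread('pics/scene0.png')
for p,q in (((174.5,229),(470,249)),((173.2,256.7),(456,259)),((172.2,282.7),(439,271))):
    print(ray('top',*p,168).round(1),ray('scene',*q,168).round(1))
q=lambda p:(115+p[0]/4,210+p[1]/4)
for p in((247,50),(316,50),(312,373),(242,372)): print('hold',ray('top',*q(p),63).round(1))
r=lambda p:(425+(p[0]-400)/4,235+p[1]/4)
for p in((433,157),(590,170),(682,175)): print('flat',r(p),ray('top',*r(p),10).round(1), ray('top',*r(p),18).round(1))
print('flat scene',[ray('scene',*p,14).round(1) for p in((240,199),(272,212))])
cv2.imwrite('pics/c3.png',np.hstack([cv2.resize(im[235:345,405:485],None,fx=5,fy=5),cv2.resize(im[185:295,225:305],None,fx=5,fy=5)]))
E
```

```text
hub [667.   13.1] dist 290.6
hub [667.2  12.4] dist 290.7
ang front 153.0815437487355
ang left 63.2828113669112
post [475.4 -50.   87. ] thick [589.7 204.5  87. ]
[527.5 358.3 168. ] [418.1 366.2 168. ]
[461.5 356.9 168. ] [475.4 365.3 168. ]
[400.8 355.1 168. ] [540.6 364.1 168. ]
hold [566.2 383.1  63. ]
hold [566.8 339.   63. ]
hold [361.6 329.1  63. ]
hold [361.6 372.6  63. ]
flat (433.25, 274.25) [ 449.6 -279.8   10. ] [ 448.6 -278.2   18. ]
flat (472.5, 277.5) [ 442.6 -381.7   10. ] [ 441.6 -379.5   18. ]
flat (495.5, 278.75) [ 440.2 -441.4   10. ] [ 439.2 -438.9   18. ]
flat scene [array([ 467.7, -404.2,   14. ]), array([ 450.7, -273. ,   14. ])]
```

View pics/c3.png

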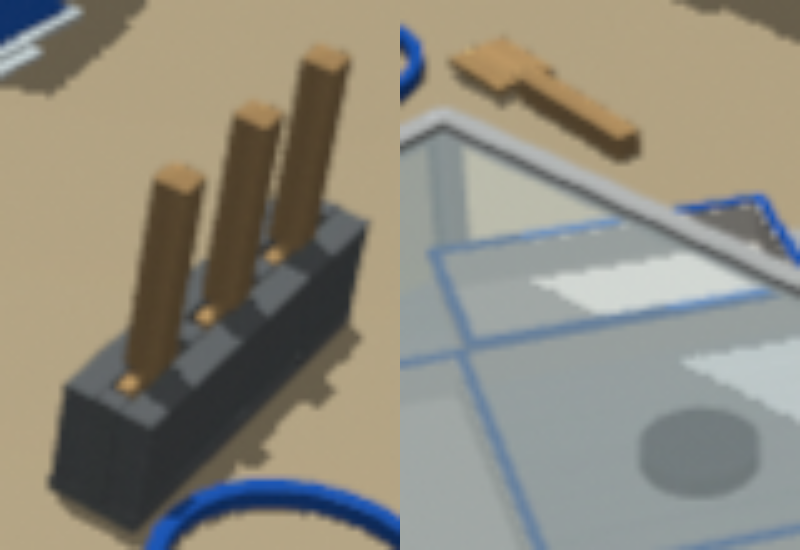

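```bash
cat >> h.py <<'E'
from scipy.spatial.transform import Rotation as R
HUB=np.array([667,12.8]); YAW=np.radians(4.0)
def Q(z,y):
    z=np.asarray(z,float);z/=np.linalg.norm(z);y=np.asarray(y,float);y=y-z*(y@z);y/=np.linalg.norm(y)
    q=R.from_matrix(np.column_stack([np.cross(y,z),y,z])).as_quat(); return [q[3],q[0],q[1],q[2]]
def down(t): # tool x at world angle t
    return [0,np.cos(t/2),np.sin(t/2),0]
def arcpt(deg,z): a=np.radians(deg); return [HUB[0]+205*np.cos(a),HUB[1]+205*np.sin(a),z]
def turn(a0,a1,opening,feed=150):
    """drag the post at world angle a0 (deg) to a1 between loosely closed fingers"""
    grip(min(opening+22,94)); goto(arcpt(a0,140),down(np.radians(a0-180)))
    move_linear(arcpt(a0,64)); grip(opening)
    n=int(np.ceil(abs(a1-a0)/15)); f=[]
    for a in np.linspace(a0,a1,n+1)[1:]:
        move_linear(arcpt(a,64),down(np.radians(a-180)),feed); f.append(np.abs(observe()['contact_force']).max().round(1))
    grip(min(opening+22,94)); move_linear(arcpt(a1,140),feed=250); print('turn',f,'t',observe()['t'])
def shot(n,name): cv2.imwrite(f'pics/{name}.png',get_image(n))
E
python3 - <<'E'
from h import *
turn(198.2,139,25)
shot('wrist','w1'); shot('top','t1')
E
```

```text
turn [np.float64(1.0), np.float64(0.6), np.float64(0.3), np.float64(0.8)] t 7.4833
```

View pics/t1.png

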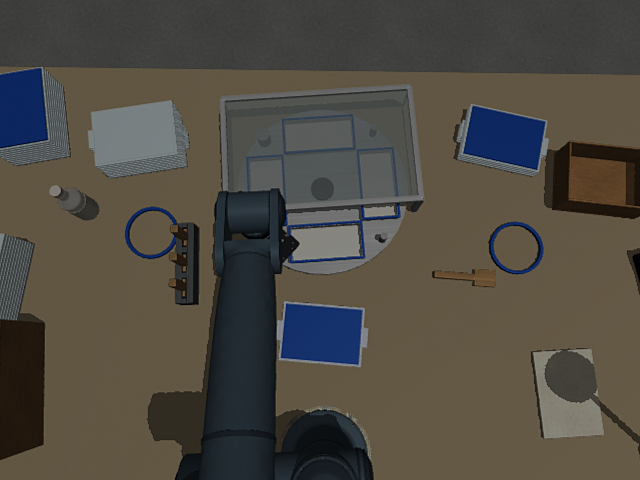

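The disc clicked to the next detent: an empty container stands square in the opening (rim about (289..364, 222..260)). The paddle on the table hasn't moved. Next I'll go above it and look from close up.

```bash
python3 - <<'E'
from h import *
grip(50); goto([445,-350,260],down(0)); c=cam('wrist'); shot('wrist','w2'); shot('top','t2')
np.save('w2.npy',np.array([*c[:3],*c[3].ravel()]))
im=cv2.imread('pics/w2.png'); hsv=cv2.cvtColor(im,cv2.COLOR_BGR2HSV)
print(proj('wrist',[449,-279,14],c),proj('wrist',[440,-441,10],c), hsv[tuple(proj('wrist',[444.5,-350,18],c).astype(int)[::-1])],hsv[tuple(proj('wrist',[400,-350,0],c).astype(int)[::-1])])
t=cv2.cvtColor(cv2.imread('pics/t2.png'),cv2.COLOR_BGR2HSV); m=cv2.inRange(t,(105,150,60),(130,255,255))
for k in cv2.findContours(m[200:285,270:380],cv2.RETR_EXTERNAL,cv2.CHAIN_APPROX_NONE,offset=(270,200))[0]:
    if cv2.contourArea(k)>300:
        b=cv2.boxPoints(cv2.minAreaRect(k)); print([ray('top',*p,63).round(1)[:2].tolist() for p in b])
E
```

```text
[262.28554051 198.90778886] [408.30212264 206.42914347] [ 18 120 193] [ 20  72 185]
[[563.1, 100.6], [580.0, -89.3], [482.5, -96.3], [466.0, 91.0]]
```

View pics/w2.png

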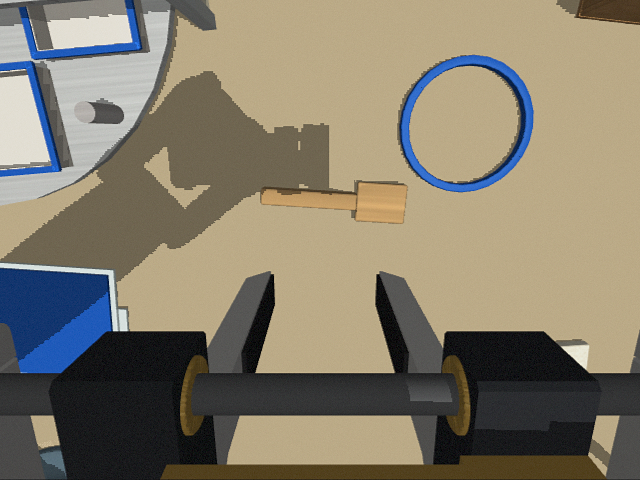

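The wrist view shows the paddle's handle end at (261,196) and its blade end at (406,203), within 3 px of what I predicted. I'll grasp it and place it.

```bash
cat >> h.py <<'E'
OP=np.array([522.9,1.6]); OY=np.radians(94.5)   # opening centre, handle direction
E
python3 - <<'E'
from h import *
w=np.load('w2.npy'); c=(w[0],w[1],w[2],w[3:].reshape(4,4))
a=ray('wrist',261.5,195.5,18,c); b=ray('wrist',355,201,18,c); e=ray('wrist',406,203,13,c)
print(a,b,e)
d=(a-e)[:2]; L=np.linalg.norm(d); d/=L; mid=(a+e)[:2]/2; g=mid+8*d; th=np.arctan2(d[1],d[0]); print(L,mid,np.degrees(th))
t=th-np.pi
if inverse_kinematics([*g,40],down(t)) is None: t=th
goto([*g,80],down(t)); move_linear([*g,3.5],feed=120); print(observe()['contact_force'])
grip(8,35); o=observe(); print(o['finger_gap'],o['grasp_force'])
move_linear([*g,150],feed=250); shot('wrist','w3'); print(observe()['finger_gap'],t,observe()['joint_pos'].round(2))
E
```

```text
[ 453.4343586  -278.94692503   18.        ] [ 447.49087579 -380.75502095   18.        ] [ 444.42379775 -437.5844551    13.        ]
158.89322249033705 [ 448.92907818 -358.26569006] 86.7491110986459
[-0.01104979 -0.4865021   0.07694443]
17.924659041202624 34.99911725521088
17.52923670511323 -1.6275350417400667 [-0.86  0.12  1.81  0.    1.21  2.34]
```

View pics/w3.png

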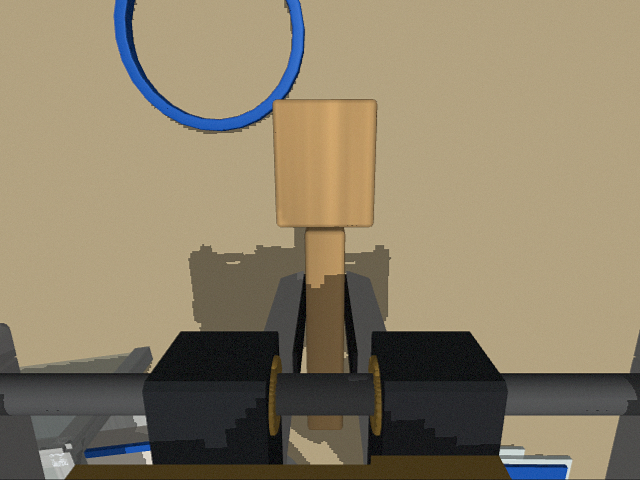

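Held straight, blade ahead at (325,160). I'll place it with the blade pointing to +y, which joint 6 allows.

```bash
python3 - <<'E'
from h import *
p=OP-8*np.array([np.cos(OY),np.sin(OY)])
goto([*p,150],down(OY)); move_linear([*p,47],feed=150); o=observe(); print(o['contact_force'].round(1),o['finger_gap'])
grip(32); move_linear([*p,150],feed=250); c=cam('wrist');shot('wrist','w4')
turn(139+.7,229+.7,25)
# reachability of tilted pick / place poses
q0=observe()['joint_pos']
for a in (50,60,65,70):
    A=np.radians(a)
    for s in(1,-1):
        for x,y in((399,353),(529,359)):
            k=inverse_kinematics([x,y,118],Q([0,s*np.sin(A),-np.cos(A)],[1,0.049,0])); k2=inverse_kinematics([x,y,118],Q([0,s*np.sin(A),-np.cos(A)],[-1,-0.049,0]))
            print(a,s,x,None if k is None else k.round(2),None if k2 is None else k2.round(2))
    B=np.pi/2-A
    for s in(1,-1):
        for f in(1,-1):
            k=inverse_kinematics([*OP,50],Q([0,-s*np.sin(B),-np.cos(B)],[f,f*.08,0])); print('  place',a,s,f,None if k is None else k.round(2))
E
```

```text
[ 0.4  0.5 -0.8] 18.042190786922696
turn [np.float64(0.6), np.float64(0.9), np.float64(0.0), np.float64(0.5), np.float64(0.6), np.float64(0.8)] t 25.6083
50 1 399 [ 0.06 -0.02  2.23  1.01  1.13 -0.52] [ 0.06 -0.02  2.23  1.01  1.13  2.62]
50 1 529 [ 0.06  0.26  1.92  0.99  1.15 -0.5 ] [0.06 0.26 1.92 0.99 1.15 2.65]
50 -1 399 [ 0.79  0.55  1.53 -0.58  1.74  0.87] [ 0.79  0.55  1.53 -0.58  1.74 -2.27]
50 -1 529 [ 0.68  0.72  1.26 -0.65  1.75  0.73] [ 0.68  0.72  1.26 -0.65  1.75 -2.41]
  place 50 1 1 [ 0.13  0.33  1.91 -0.77  1.15  0.49]
  place 50 1 -1 [ 0.13  0.33  1.91 -0.77  1.15 -2.65]
  place 50 -1 1 [-0.53  0.33  1.91  0.6   1.35 -0.87]
  place 50 -1 -1 [-0.53  0.33  1.91  0.6   1.35  2.27]
60 1 399 [-0.01  0.06  2.26  1.17  1.23 -0.7 ] [-0.01  0.06  2.26  1.17  1.23  2.44]
60 1 529 [ 0.01  0.32  1.94  1.16  1.24 -0.64] [0.01 0.32 1.94 1.16 1.24 2.5 ]
60 -1 399 [ 0.82  0.65  1.46 -0.66  1.86  0.89] [ 0.82  0.65  1.46 -0.66  1.86 -2.25]
60 -1 529 [ 0.71  0.82  1.19 -0.76  1.87  0.74] [ 0.71  0.82  1.19 -0.76  1.87 -2.4 ]
  place 60 1 1 [ 0.06  0.26  1.94 -0.61  1.06  0.32]
  pla
[... 474 characters left out ...]
 65 1 1 [ 0.01  0.23  1.95 -0.51  1.03  0.22]
  place 65 1 -1 None
  place 65 -1 1 [-0.43  0.23  1.95  0.43  1.19 -0.71]
  place 65 -1 -1 [-0.43  0.23  1.95  0.43  1.19  2.43]
70 1 399 [-0.06  0.17  2.26  1.3   1.35 -0.85] [-0.06  0.17  2.26  1.3   1.35  2.29]
70 1 529 [-0.03  0.41  1.94  1.3   1.35 -0.77] [-0.03  0.41  1.94  1.3   1.35  2.37]
70 -1 399 [ 0.84  0.75  1.4  -0.75  1.98  0.9 ] [ 0.84  0.75  1.4  -0.75  1.98 -2.24]
70 -1 529 [ 0.73  0.91  1.13 -0.87  1.98  0.74] [ 0.73  0.91  1.13 -0.87  1.98 -2.4 ]
  place 70 1 1 [-0.03  0.2   1.96 -0.42  1.01  0.12]
  place 70 1 -1 None
  place 70 -1 1 [-0.39  0.2   1.96  0.35  1.14 -0.64]
  place 70 -1 -1 [-0.39  0.2   1.96  0.35  1.14  2.5 ]
```

View pics/w4.png

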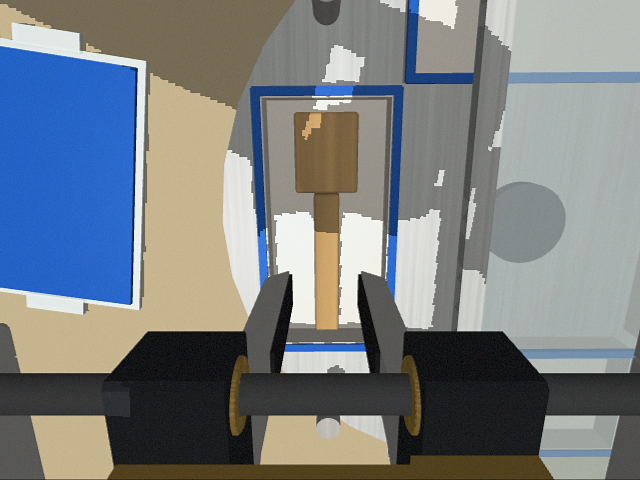

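Paddle 1 lies well centred in its container (blade at (326,152), handle down to (326,328)). Next I'll check the holder from close up.

```bash
python3 - <<'E'
from h import *
goto([380,355,330],down(0)); c=cam('wrist'); np.save('w5.npy',np.array([*c[:3],*c[3].ravel()])); shot('wrist','w5'); shot('top','t5')
for s in(-65,0,65):
    x,y=464+s,356+.049*s; print(proj('wrist',[x,y,168],c).round(0),proj('wrist',[x,y,63],c).round(0))
t=cv2.cvtColor(cv2.imread('pics/t5.png'),cv2.COLOR_BGR2HSV); m=cv2.inRange(t,(105,150,60),(130,255,255))
for k in cv2.findContours(m[200:285,270:380],cv2.RETR_EXTERNAL,cv2.CHAIN_APPROX_NONE,offset=(270,200))[0]:
    if cv2.contourArea(k)>300:
        b=cv2.boxPoints(cv2.minAreaRect(k)); print([ray('top',*p,63).round(1)[:2].tolist() for p in b])
E
```

```text
[328. 198.] [327. 183.]
[325. 121.] [325. 123.]
[320.  36.] [321.  59.]
[[563.1, 100.6], [580.0, -89.3], [482.5, -96.3], [466.0, 91.0]]
```

View pics/w5.png

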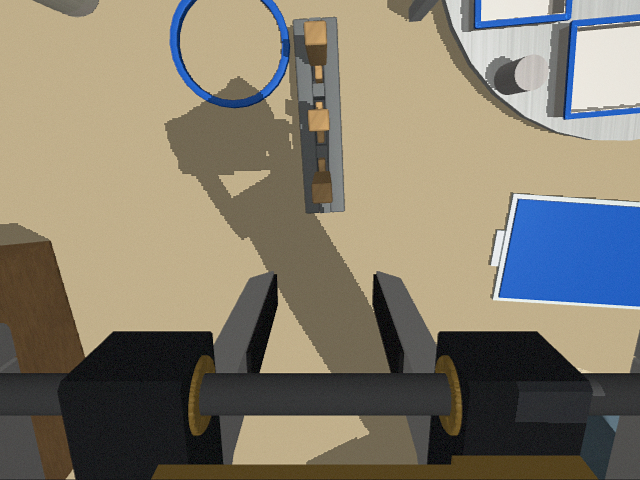

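The handle tops are at (322,190), (319,119) and (315,32), a few pixels from my prediction. The home container is square in the opening and the thick post is at front left. I'll pick the nearest paddle with the tool tilted.

```bash
cat >> h.py <<'E'
A=np.radians(68); PY=np.array([1,.049,0]); PZ=np.array([-.049*np.sin(A),np.sin(A),-np.cos(A)])
GZ=127
def pick(x,y,tip=6):
    q=Q(PZ,PY); z=PZ/np.linalg.norm(PZ); p=np.array([x,y,GZ])+tip*z
    grip(42); goto(p-70*z+[0,0,25],q); move_linear(p-55*z); 
    move_linear(p,feed=100); o=observe(); print('pre',o['contact_force'].round(1))
    grip(8,40); o=observe(); print('gap',o['finger_gap'],o['grasp_force'],o['contact_force'].round(1))
    move_linear(p+[0,0,110],feed=200); o=observe(); print('lift',o['finger_gap'],o['contact_force'].round(1),o['t'])
def place(off=5,tip=6,up=3):
    h=np.array([np.cos(OY),np.sin(OY),0]); B=np.pi/2-A; z=-np.sin(B)*h+[0,0,-np.cos(B)]
    q=Q(z,[np.sin(OY),-np.cos(OY),0]); G=np.array([OP[0]-off,OP[1],51+up])+(GZ-88)*h; p=G+tip*z
    goto(p+[0,0,110],q); shot('wrist','pl'); 
    return p
E
python3 - <<'E'
from h import *
w=np.load('w5.npy'); c=(w[0],w[1],w[2],w[3:].reshape(4,4))
P=[ray('wrist',*p,168,c).round(1)[:2].tolist() for p in((322,190),(319,119),(315,32))]; print(P)
print([ray('wrist',*p,63,c).round(1)[:2].tolist() for p in((325,211),(315,17))])
P=np.array(P); print(P)
pick(*P[0]); p=place(); print(p); shot('top','t6')
E
```

```text
[[406.4, 358.3], [466.0, 360.6], [532.0, 363.5]]
[[366.1, 355.5], [569.0, 365.7]]
[[406.4 358.3]
 [466.  360.6]
 [532.  363.5]]
pre [0.8 1.3 0.1]
gap 17.942149054758524 39.779369831085205 [-1.6 -0.6  0.6]
lift 17.07040124953004 [-0.5  0.1 -0.7] 32.7083
[515.01644303  38.23906518  48.43689687]
```

View pics/pl.png

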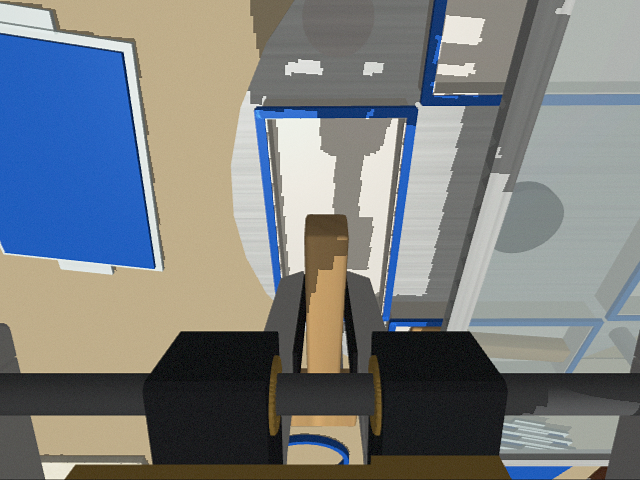

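The handle end shows at (326,225), pointing +y and aligned with the container, with the shadow inside it. I'll check the tilt by projecting the expected handle-end corners.

```bash
python3 - <<'E'
from h import *
h=np.array([np.cos(OY),np.sin(OY),0]);B=np.pi/2-A; z=-np.sin(B)*h+[0,0,-np.cos(B)]
G=observe()['eef_pos']-6*z; s=np.array([np.sin(OY),-np.cos(OY),0])
c=cam('wrist')
for a in(-9,9):
    for b in(9,-9): print(a,b,proj('wrist',G+41*h+a*s+[0,0,b],c).round(0))
print(observe()['eef_pos'])
im=cv2.imread('pics/t6.png'); hsv=cv2.cvtColor(im,cv2.COLOR_BGR2HSV)
E
```

```text
-9 9 [299. 240.]
-9 -9 [301. 215.]
9 9 [344. 240.]
9 -9 [342. 215.]
[514.39412365  38.32084311 157.65251749]
```

The observed end face (306–348, 215–238) matches the expected one, so there was no slip. Lower and release.

```bash
cat >> h.py <<'E'
def release(p):
    move_linear(p,feed=110); o=observe(); print('down',o['contact_force'].round(1),o['finger_gap'])
    grip(30); move_linear(p+[0,0,110],feed=250); print(observe()['t'])
E
python3 - <<'E'
from h import *
release(np.array([515.0,38.24,48.44]))
goto([360,2,300],down(0)); c=cam('wrist');shot('wrist','w6'); print(proj('wrist',[*OP,42],c))
E
```

```text
down [-0.2  0.5 -0.5] 17.397787763521173
36.425
[327.07809749  41.61169543]
```

View pics/w6.png

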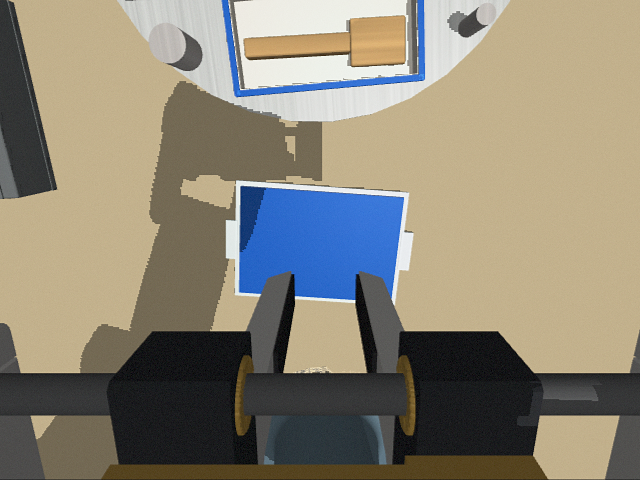

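Paddle 2 lies flat in the home container (handle (245,48) to blade (405,40)). I'll turn with the thick post and do the next paddle, checking numerically against the good pictures.

```bash
cp pics/pl.png pics/pl_ref.png; cat >> h.py <<'E'
def wood(f,x0,x1,y0,y1):
    h=cv2.cvtColor(cv2.imread(f) if isinstance(f,str) else f,cv2.COLOR_BGR2HSV); m=cv2.inRange(h,(8,95,40),(22,255,255))[y0:y1,x0:x1]
    m=cv2.morphologyEx(m,cv2.MORPH_OPEN,np.ones((3,3)))
    k=cv2.findContours(m,cv2.RETR_EXTERNAL,cv2.CHAIN_APPROX_NONE,offset=(x0,y0))[0]
    if not k: return None
    k=max(k,key=cv2.contourArea); r=cv2.minAreaRect(k); return cv2.boundingRect(k),np.round(r[0],0),np.round(r[1],0),round(r[2],1)
ENDROI=(290,365,150,300)
def check(name):
    goto([360,2,300],down(0)); shot('wrist',name); return wood(f'pics/{name}.png',225,430,0,95)
E
python3 - <<'E'
from h import *
print('ref',wood('pics/pl_ref.png',*ENDROI),wood('pics/w6.png',225,430,0,95))
turn(139.7,229.7,41)
print('before',check('w7'))
pick(466.0,360.6); p=place(); e=wood('pics/pl.png',*ENDROI); print(e,p)
E
```

```text
ref ((305, 215, 43, 85), array([326., 257.]), array([42., 84.]), 0.0) ((244, 16, 161, 51), array([325.,  44.]), array([ 48., 161.]), 86.6)
turn [np.float64(0.4), np.float64(0.4), np.float64(0.8), np.float64(0.3), np.float64(0.6), np.float64(1.2)] t 44.4917
before None
pre [-0.5  0.9  0.5]
gap 17.639794857886113 39.94875490665436 [ 0.6  0.3 -0.4]
lift 17.70586024352266 [-0.9 -0.5 -1.2] 50.1333
((304, 215, 44, 85), array([326., 257.]), array([84., 43.]), 90.0) [515.01644303  38.23906518  48.43689687]
```

```bash
python3 - <<'E'
from h import *
def rim(f):
    m=cv2.inRange(cv2.cvtColor(cv2.imread(f),cv2.COLOR_BGR2HSV),(105,150,60),(130,255,255))[:110,200:450]
    k=max(cv2.findContours(m,cv2.RETR_EXTERNAL,cv2.CHAIN_APPROX_NONE)[0],key=cv2.contourArea); return cv2.boundingRect(k)
r6,r7=rim('pics/w6.png'),rim('pics/w7.png'); print(r6,r7)
assert np.abs(np.subtract(r6,r7)).max()<=4
release(np.array([515.0,38.24,48.44])); print(check('w8'))
turn(139.7,229.7,25); print('before',check('w9'),rim('pics/w9.png'))
pick(532.0,363.5); p=place(); print(wood('pics/pl.png',*ENDROI),p)
E
```

```text
(22, 0, 203, 97) (22, 0, 202, 97)
down [-0.1 -0.1 -0.4] 17.56517051571136
53.8
((245, 14, 161, 52), array([325.,  43.]), array([ 48., 161.]), 85.9)
turn [np.float64(0.7), np.float64(0.7), np.float64(1.0), np.float64(1.0), np.float64(0.8), np.float64(0.5)] t 61.6667
before None (22, 0, 202, 97)
pre [ 0.7 -0.6  0.1]
gap 17.56156892727141 39.9654346704483 [0.5 0.  0.4]
lift 17.59113702723134 [-0.9  0.1 -0.9] 67.0667
((290, 150, 75, 24), array([327., 162.]), array([23., 74.]), 90.0) [515.01644303  38.23906518  48.43689687]
```

That check differs, so I'll look at it.

View pics/pl.png

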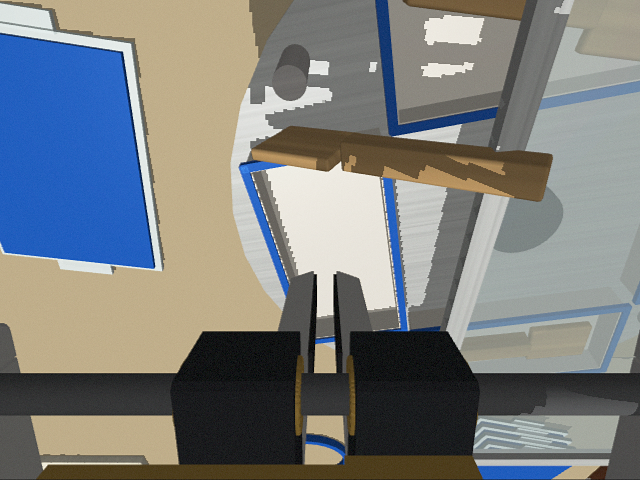

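The grip slackened on the way. The paddle lies across the container's far (+y) end: handle end over the guard roof at (548,175), blade at (290,145). The disc has been knocked slightly off the click. I'll retract upward and take several views in one mosaic.

```bash
python3 - <<'E'
from h import *
c=cam('wrist'); print([ray('wrist',*p,100,c).round(0) for p in((548,175),(270,150))])
o=observe(); p=o['eef_pos']; move_linear(p+[0,0,120]); grip(60)
tiles=[];S=[]
def tile(n,name,ctr):
    c=cam(n); im=get_image(n); cv2.imwrite(f'pics/{name}.png',im); u,v=proj(n,ctr,c).astype(int); w,h=(266,200) if n=='wrist' else (134,100)
    x0=np.clip(u-w//2,0,640-w);y0=np.clip(v-h//2,0,480-h); tiles.append(cv2.resize(im[y0:y0+h,x0:x0+w],(400,300),interpolation=cv2.INTER_CUBIC)); S.append([x0,y0,400/w,*c[:3],*c[3].ravel()]); print(n,x0,y0)
ctr=[555,95,95]
goto([420,40,330],down(0)); tile('wrist','m1',ctr)
goto([420,190,330],down(0)); tile('wrist','m2',ctr)
goto([250,300,350],down(0)); tile('top','m3',ctr); tile('scene','m4',ctr)
np.save('S.npy',np.array(S)); cv2.imwrite('pics/mosaic.png',np.vstack([np.hstack(tiles[:2]),np.hstack(tiles[2:])])); print(observe()['t'])
E
```

```text
[array([638.,  82., 100.]), array([483.,  85., 100.])]
wrist 137 0
wrist 289 0
top 221 175
scene 272 201
73.325
```

View pics/mosaic.png

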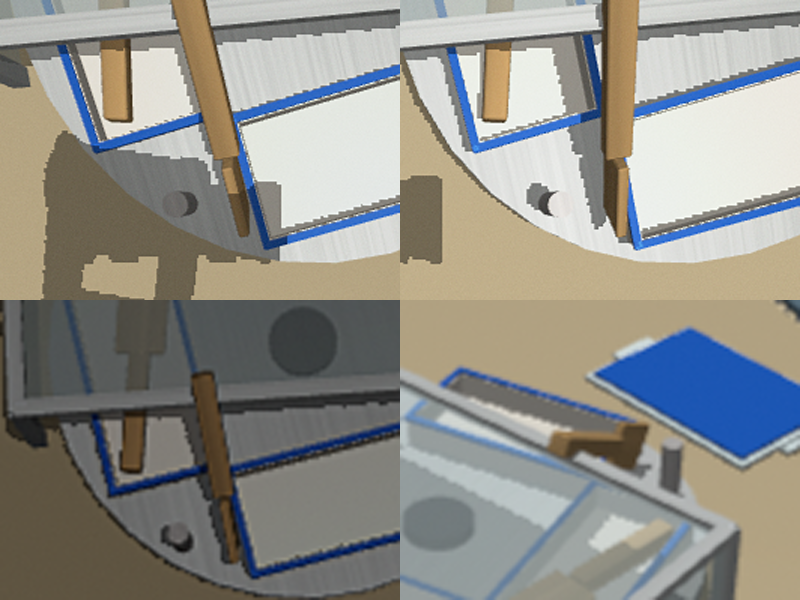

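The paddle stands with its blade on edge on the disc, outside the container's left wall, and the handle leans up over the roof. Blade tip top edge: tile 1 (242,233), tile 2 (222,236). Handle/blade junction: (226,160) and (219,158). The disc is about 12° past the click. Now triangulate.

```bash
python3 - <<'E'
from h import *
S=np.load('S.npy')
def line(i,u,v):
    s=S[i]; c=(s[3],s[4],s[5],s[6:].reshape(4,4)); u,v=s[0]+u/s[2],s[1]+v/s[2]
    V=c[3];o=-V[:3,:3].T@V[:3,3]; d=ray('',u,v,0,c)-o; return o,d/np.linalg.norm(d)
def tri(*obs):
    M=np.zeros((3,3));b=np.zeros(3);L=[line(*x) for x in obs]
    for o,d in L: K=np.eye(3)-np.outer(d,d);M+=K;b+=K@o
    X=np.linalg.solve(M,b); return X.round(1),[np.linalg.norm(np.cross(X-o,d)).round(1) for o,d in L]
print('J12',tri((0,226,160),(1,219,158)),'+top',tri((0,226,160),(1,219,158),(2,223,497-300)))
print('T12',tri((0,242,233),(1,222,236)),'+top',tri((0,242,233),(1,222,236),(2,233,560-300)))
print('E top at z 125,135,145',[ (line(2,203,76)[0]+line(2,203,76)[1]*(z-line(2,203,76)[0][2])/line(2,203,76)[1][2]).round(1) for z in (125,135,145)])
print('mid handle (row 10)',tri((0,193,10),(1,221,10)))
print('post',tri((0,176,205),(1,155,204)))
print('E scene/top',tri((3,555,440) if 0 else (3,155,140),(2,203,76)))
# container left corner (front) at rim z 63
for i,u,v in((0,269,246),(1,240,247)): o,d=line(i,u,v); print('corner',(o+d*(63-o[2])/d[2]).round(1))
E
```

```text
J12 (array([520.8,  79.6,  92.2]), [np.float64(0.7), np.float64(0.7)]) +top (array([520.3,  78.2,  85.1]), [np.float64(2.0), np.float64(1.7), np.float64(2.4)])
T12 (array([470. ,  70.4,  80.7]), [np.float64(1.0), np.float64(1.0)]) +top (array([468.8,  68.9,  72.4]), [np.float64(2.7), np.float64(0.9), np.float64(1.9)])
E top at z 125,135,145 [array([612.2,  93.5, 125. ]), array([609.5,  92.8, 135. ]), array([606.9,  92.1, 145. ])]
mid handle (row 10) (array([601.4,  93.8, 126.4]), [np.float64(0.0), np.float64(0.0)])
post (array([490.7, 118.2,  72.8]), [np.float64(0.4), np.float64(0.4)])
E scene/top (array([610.8,  92.7, 131.5]), [np.float64(0.5), np.float64(0.5)])
corner [460.4  51.5  63. ]
corner [459.8  51.3  63. ]
```

Handle: slope about 27°, azimuth about 9°, grasp axis point near (551,84,96). I'll grip perpendicular to it and lift.

```bash
python3 - <<'E'
from h import *
be,az=np.radians(27),np.radians(8.6)
d=np.array([np.cos(be)*np.cos(az),np.cos(be)*np.sin(az),np.sin(be)]); w=np.array([-np.sin(be)*np.cos(az),-np.sin(be)*np.sin(az),np.cos(be)])
G=np.array([551,83.6,95.6]); p=G-8*w; q=Q(-w,np.cross(-w,d))
grip(50); goto(p+100*w,q); move_linear(p,feed=100); o=observe(); print(o['contact_force'].round(1))
grip(8,40); o=observe(); print(o['finger_gap'],o['grasp_force'],o['contact_force'].round(1))
move_linear(p+[-40,0,110],feed=150); o=observe(); print(o['finger_gap'],o['contact_force'].round(1),o['t'],o['joint_pos'].round(2))
shot('wrist','g1'); print(wood('pics/g1.png',200,450,0,300), wood('pics/w3.png',200,450,0,300))
for th in(50,-50):
    for s in (1,-1):
        r=np.radians(th); x=np.array([0,s,0]); z=np.array([np.sin(r),0,-np.cos(r)]); k=inverse_kinematics([440,-290,40],Q(z,np.cross(z,x))); print(th,s,None if k is None else k.round(2))
E
```

```text
[ 1.  -0.2  0.3]
17.921612282985063 39.729799032211304 [-0.9 -0.9  1.4]
18.02093108756763 [ 0.1  0.2 -0.7] 77.825 [-0.12 -0.37  2.22  0.16  0.85  1.22]
((299, 133, 46, 167), array([322., 216.]), array([166.,  44.]), 89.5) ((273, 99, 104, 201), array([324., 199.]), array([200., 103.]), 90.0)
50 1 [-1.22  0.06  2.36  1.27  0.85 -2.18]
50 -1 [-1.22  0.06  2.36  1.27  0.85  0.96]
-50 1 [-0.58  0.71  1.46 -0.44  1.75 -0.48]
-50 -1 [-0.58  0.71  1.46 -0.44  1.75  2.67]
```

Gripped firmly. I'll set it down rolled 50° on the clear table to the right, so that it falls flat, then regrasp it from above as with the first paddle.

```bash
python3 - <<'E'
from h import *
r=np.radians(-50); z=np.array([np.sin(r),0,-np.cos(r)]); q=Q(z,np.cross(z,[0,1,0]))
p=np.array([440,-290,31.])+8*z
goto(p+[0,0,180],q); print(observe()['finger_gap'])
move_linear(p,feed=120); print(observe()['contact_force'].round(1)); grip(27); sleep(.3)
move_linear(p-120*z,feed=120); print(observe()['contact_force'].round(1))
goto([445,-290,260],down(0)); c=cam('wrist'); np.save('w2.npy',np.array([*c[:3],*c[3].ravel()])); shot('wrist','f1'); print(observe()['t'])
h=cv2.cvtColor(cv2.imread('pics/f1.png'),cv2.COLOR_BGR2HSV); m=cv2.inRange(h,(8,95,60),(22,255,255)); m[265:]=0
print('table/wood px',proj('wrist',[445,-290,10],c))
for k in cv2.findContours(m,cv2.RETR_EXTERNAL,cv2.CHAIN_APPROX_NONE)[0]:
    if cv2.contourArea(k)>400:
        print(cv2.contourArea(k),cv2.minAreaRect(k))
        b=cv2.boundingRect(k)
        print([ (x,np.where(m[b[1]:b[1]+b[3],x])[0][[0,-1]]+b[1]) for x in range(b[0]+2,b[0]+b[2],12)])
E
```

```text
17.665161875026687
[ 0.5  0.1 -0.7]
[-0.1 -0.1 -1.3]
84.1667
table/wood px [326.39665225 201.36903018]
3515.0 ((327.7984619140625, 196.6259002685547), (39.852630615234375, 145.98680114746094), 86.3086166381836)
[(257, array([193, 210])), (269, array([192, 209])), (281, array([191, 208])), (293, array([191, 207])), (305, array([190, 207])), (317, array([189, 206])), (329, array([188, 205])), (341, array([188, 205])), (353, array([176, 214])), (365, array([175, 214])), (377, array([174, 213])), (389, array([173, 212]))]
```

It lies flat: handle end at (255,201), blade end about (401,193). I'll bring the disc back to its click, check it, then regrasp and place.

```bash
cat >> h.py <<'E'
def rim(f):
    m=cv2.inRange(cv2.cvtColor(cv2.imread(f),cv2.COLOR_BGR2HSV),(105,150,60),(130,255,255))[:110,200:450]
    k=max(cv2.findContours(m,cv2.RETR_EXTERNAL,cv2.CHAIN_APPROX_NONE)[0],key=cv2.contourArea); return cv2.boundingRect(k)
E
python3 - <<'E'
from h import *
turn(149.6,139.7,25); print(check('w10'),rim('pics/w10.png'))
w=np.load('w2.npy'); c=(w[0],w[1],w[2],w[3:].reshape(4,4))
a=ray('wrist',255.5,201.5,18,c)[:2]; e=ray('wrist',401,192.5,13,c)[:2]
d=a-e; L=np.linalg.norm(d); d/=L; mid=(a+e)/2; g=mid+8*d; th=np.arctan2(d[1],d[0]); print(L,mid,np.degrees(th))
goto([*g,80],down(th)); move_linear([*g,3.5],feed=120); print(observe()['contact_force'].round(1))
grip(8,40); print(observe()['finger_gap']); move_linear([*g,150],feed=250)
# mid = TCP - 8*tool x
p=OP+8*np.array([np.cos(OY),np.sin(OY)])
goto([*p,150],down(OY)); shot('wrist','pl4'); print(observe()['finger_gap'],wood('pics/pl4.png',*ENDROI))
h=np.array([np.cos(OY),np.sin(OY),0]);s=np.array([h[1],-h[0],0]);cc=cam('wrist')
print([proj('wrist',[p[0],p[1],155.5]+72*h+b*s+[0,0,9],cc).round(0) for b in(-9,9)])
E
```

```text
turn [np.float64(0.5)] t 88.8583
None (22, 0, 203, 98)
159.44354987837914 [ 450.84398553 -292.20819724] 93.34182473674628
[0.2 0.4 0.5]
17.725626950574533
17.713522595819814 ((304, 150, 42, 150), array([324., 224.]), array([149.,  41.]), 90.0)
[array([299., 140.]), array([343., 140.])]
```

```bash
python3 - <<'E'
from h import *
print(wood('pics/pl4.png',290,365,90,300))
p=OP+8*np.array([np.cos(OY),np.sin(OY)])
move_linear([*p,47],feed=150); print(observe()['contact_force'].round(1),observe()['finger_gap'])
grip(32); move_linear([*p,150],feed=250); print(check('w11'))
turn(229.7,139.7,25); print(check('w12'),rim('pics/w12.png'))
turn(229.7,139.7,41); print(check('w13'),rim('pics/w13.png'))
goto([250,-400,300],down(0)); shot('top','end'); print(observe()['t'])
print(proj('wrist',[0,0,0]) is not None)
E
python3 - <<'E'
import cv2,numpy as np
im=cv2.imread('pics/end.png'); h=cv2.cvtColor(im,cv2.COLOR_BGR2HSV)
a=cv2.imread('pics/top0.png'); 
# gaskets and holder unchanged
for n,(x,y,w,hh) in {'ga':(120,200,55,62),'gb':(485,215,62,62),'holder':(188,225,14,78)}.items(): print(n,np.abs(im[y:y+hh,x:x+w].astype(int)-a[y:y+hh,x:x+w]).mean().round(2))
b=cv2.cvtColor(cv2.imread('pics/w6.png'),cv2.COLOR_BGR2GRAY).astype(int); c=cv2.cvtColor(cv2.imread('pics/w13.png'),cv2.COLOR_BGR2GRAY).astype(int)
print('w6 vs w13 thick post/thin post',np.abs(b-c)[:75,130:215].mean(),np.abs(b-c)[:45,440:505].mean())
E
```

```text
((304, 141, 42, 159), array([324., 220.]), array([158.,  41.]), 90.0)
[ 0.6  0.1 -0.8] 17.75386877487919
((245, 7, 162, 53), array([327.,  38.]), array([ 49., 163.]), 84.8)
turn [np.float64(0.3), np.float64(1.2), np.float64(0.3), np.float64(0.5), np.float64(1.3), np.float64(0.3)] t 105.1167
((244, 9, 161, 61), array([324.,  46.]), array([ 48., 162.]), 80.2) (22, 0, 203, 97)
turn [np.float64(0.5), np.float64(1.0), np.float64(0.4), np.float64(0.6), np.float64(1.4), np.float64(0.9)] t 113.0
((249, 0, 160, 81), array([328.,  47.]), array([ 48., 163.]), 71.6) (22, 0, 203, 97)
115.6667
True
ga 4.6
gb 4.06
holder 2.53
w6 vs w13 thick post/thin post 8.418196078431373 7.6923076923076925
```

Everything is placed and the rim is clicked. Some paddles have slid a little during the turns, so I'll check all four (through the glass), the thick post and the rings numerically.

```bash
python3 - <<'E'
from h import *
a=cv2.imread('pics/w6.png');b=cv2.imread('pics/w13.png'); T=a[18:75,145:206]
r=cv2.matchTemplate(b[:110,100:],T,cv2.TM_CCOEFF_NORMED); print('thick post match',r.max().round(3),np.unravel_index(r.argmax(),r.shape),'expect (18,45)')
im=cv2.imread('pics/end.png'); t0=cv2.imread('pics/top0.png')
def rings(i):
    m=cv2.inRange(cv2.cvtColor(i,cv2.COLOR_BGR2HSV),(105,150,60),(130,255,255)); return [cv2.boundingRect(k) for k in cv2.findContours(m,cv2.RETR_EXTERNAL,cv2.CHAIN_APPROX_NONE)[0] if 45<cv2.boundingRect(k)[2]<56 and 45<cv2.boundingRect(k)[3]<56]
print(rings(im),rings(t0))
# rectify floor plane z=52: hub frame, 2 px/mm
c=cam('top'); yw=np.radians(4.7); s=230
cor=np.array([[-s,-s],[s,-s],[s,s],[-s,s]],float); W=HUB+cor@np.array([[np.cos(yw),np.sin(yw)],[-np.sin(yw),np.cos(yw)]])
src=np.float32([proj('top',[*w,52],c) for w in W]); H=cv2.getPerspectiveTransform(src,np.float32((cor+s)*2))
R_=cv2.warpPerspective(im,H,(920,920)); hsv=cv2.cvtColor(R_,cv2.COLOR_BGR2HSV)
for n,(cx,cy,hx,hy) in {'-x':(-145,0,42,88),'+x':(145,0,42,88),'-y':(0,-145,88,42),'+y':(0,145,88,42)}.items():
    x0,x1,y0,y1=[int(2*(v+s)) for v in(cx-hx,cx+hx,cy-hy,cy+hy)]
    roi=hsv[y0:y1,x0:x1]; d=roi[...,0]; sat=cv2.GaussianBlur(roi[...,1],(5,5),0)
    hue=cv2.inRange(roi,(5,1,1),(35,255,255)); th,m=cv2.threshold(cv2.bitwise_and(sat,hue),0,255,cv2.THRESH_OTSU)
    k=max(cv2.findContours(cv2.morphologyEx(m,cv2.MORPH_OPEN,np.ones((5,5))),cv2.RETR_EXTERNAL,cv2.CHAIN_APPROX_NONE)[0],key=cv2.contourArea); q=cv2.minAreaRect(k)
    print(n,'roi mm',(x1-x0)/2,(y1-y0)/2,'otsu',th,'area mm2',cv2.contourArea(k)/4,'c',np.round(np.array(q[0])/2,1),'size',np.round(np.array(q[1])/2,1),round(q[2],1),'bbox mm',np.array(cv2.boundingRect(k))/2)
E
```

```text
thick post match 0.982 (np.int64(19), np.int64(45)) expect (18,45)
[(490, 222, 53, 52), (125, 207, 51, 51)] [(491, 222, 52, 52), (125, 207, 51, 51)]
-x roi mm 84.0 176.0 otsu 72.0 area mm2 4255.875 c [33.3 87.6] size [ 43.9 160.7] 12.2 bbox mm [  9.    5.5  62.  162. ]
+x roi mm 84.0 176.0 otsu 15.0 area mm2 4484.125 c [43.7 93.4] size [ 44.9 161.1] 6.4 bbox mm [ 13.   13.5  51.5 162.5]
-y roi mm 176.0 84.0 otsu 69.0 area mm2 670.875 c [24.8 58. ] size [47.  20.5] 90.0 bbox mm [14.5 34.5 21.  47.5]
+y roi mm 176.0 84.0 otsu 68.0 area mm2 1140.875 c [22.2 39. ] size [30.6 44.6] 8.7 bbox mm [ 4.5 15.5 30.5 47.5]
```

```bash
python3 - <<'E'
from h import *
im=cv2.imread('pics/end.png'); c=cam('top'); yw=np.radians(4.7); s=230
cor=np.array([[-s,-s],[s,-s],[s,s],[-s,s]],float); W=HUB+cor@np.array([[np.cos(yw),np.sin(yw)],[-np.sin(yw),np.cos(yw)]])
H=cv2.getPerspectiveTransform(np.float32([proj('top',[*w,52],c) for w in W]),np.float32((cor+s)*2))
hsv=cv2.cvtColor(cv2.warpPerspective(im,H,(920,920)),cv2.COLOR_BGR2HSV)
for n,(cx,cy) in {'-y':(0,-145),'+y':(0,145)}.items():
    x0,x1,y0,y1=[int(2*(v+s)) for v in(cx-88,cx+88,cy-42,cy+42)]
    r=cv2.GaussianBlur(hsv[y0:y1,x0:x1],(5,5),0); m=cv2.inRange(r,(5,15,1),(35,255,255)); m2=cv2.inRange(r,(5,60,1),(35,255,255)); 
    for x in range(4,352,20): 
        v=np.where((m if x>90 else m2)[:,x])[0]; print(n,x/2,(v[[0,-1]]/2,len(v)/2) if len(v) else None)
E
```

```text
-y 2.0 None
-y 12.0 None
-y 22.0 (array([38., 71.]), 33.5)
-y 32.0 (array([34.5, 81. ]), 47.0)
-y 42.0 None
-y 52.0 (array([31., 71.]), 10.0)
-y 62.0 (array([25.5, 70.5]), 45.5)
-y 72.0 (array([37. , 67.5]), 31.0)
-y 82.0 (array([33. , 50.5]), 18.0)
-y 92.0 (array([29.5, 47.5]), 18.5)
-y 102.0 (array([26.5, 44.5]), 18.5)
-y 112.0 (array([23., 42.]), 19.5)
-y 122.0 (array([20. , 38.5]), 19.0)
-y 132.0 (array([17.5, 35.5]), 18.5)
-y 142.0 (array([14.5, 32. ]), 18.0)
-y 152.0 (array([11., 29.]), 18.5)
-y 162.0 (array([ 7.5, 25.5]), 18.5)
-y 172.0 (array([ 7. , 22.5]), 16.0)
+y 2.0 None
+y 12.0 (array([16.5, 59. ]), 43.0)
+y 22.0 (array([17., 61.]), 44.5)
+y 32.0 (array([18.5, 63. ]), 45.0)
+y 42.0 None
+y 52.0 (array([24., 65.]), 40.5)
+y 62.0 (array([24. , 54.5]), 31.0)
+y 72.0 (array([39.5, 56.5]), 17.5)
+y 82.0 (array([41. , 58.5]), 18.0)
+y 92.0 (array([43. , 60.5]), 18.0)
+y 102.0 (array([45. , 62.5]), 18.0)
+y 112.0 (array([47., 64.]), 17.5)
+y 122.0 (array([49., 66.]), 17.5)
+y 132.0 (array([50.5, 68. ]), 18.0)
+y 142.0 (array([52., 69.]), 17.5)
+y 152.0 (array([54., 71.]), 17.5)
+y 162.0 (array([55.5, 73.5]), 18.5)
+y 172.0 None
```

The −y paddle lies diagonally, with its handle end close to the wall. I'll check its tilt with two close wrist views, comparing heights by parallax.

```bash
python3 - <<'E'
from h import *
yw=np.radians(4.7); ux=np.array([np.cos(yw),np.sin(yw)]); uy=np.array([-np.sin(yw),np.cos(yw)])
C=HUB-145*uy; out=[]
for i,y in enumerate((-60,-230)):
    goto([570,y,330],down(0)); c=cam('wrist'); im=get_image('wrist'); cv2.imwrite(f'pics/v{i}.png',im)
    cor=np.array([[-100,-60],[100,-60],[100,60],[-100,60]],float)
    src=np.float32([proj('wrist',[*(C+a*ux+b*uy),60],c) for a,b in cor]); print(src.round(0).tolist())
    H=cv2.getPerspectiveTransform(src,np.float32((cor+[100,60])*3)); r=cv2.GaussianBlur(cv2.cvtColor(cv2.warpPerspective(im,H,(600,360)),cv2.COLOR_BGR2HSV),(5,5),0)
    m=cv2.inRange(r,(5,22,1),(30,255,255)); m[:48]=0; m[312:]=0
    row=[]
    for x in range(90,600,18):
        v=np.where(m[:,x])[0]; row.append((x/3-100,*(np.round(v[[0,-1]]/3-60,1) if len(v) else (0,0)),round(len(v)/3)))
    out.append(row)
for a,b in zip(*out): print(*a,'|',*b[1:])
print(observe()['t'])
E
```

```text
[[446.0, 186.0], [446.0, -9.0], [329.0, 2.0], [343.0, 195.0]]
[[300.0, 186.0], [281.0, -9.0], [165.0, 2.0], [197.0, 195.0]]
-70.0 0 0 0 | -1.3 3.3 5
-64.0 0 0 0 | 0 0 0
-58.0 0 0 0 | 0 0 0
-52.0 -4.0 40.3 45 | -6.7 37.3 44
-46.0 -5.3 38.3 44 | -8.7 35.3 44
-40.0 -7.3 36.3 44 | -10.3 33.3 44
-34.0 -9.0 34.7 44 | -12.7 31.7 45
-28.0 -11.3 33.0 45 | -14.7 29.3 44
-22.0 -13.0 30.7 44 | -16.3 28.0 45
-16.0 -1.0 29.0 30 | -3.3 26.0 30
-10.0 -4.0 27.3 26 | -5.0 24.3 24
-4.0 -5.7 12.3 18 | -7.0 10.0 17
2.0 -7.7 10.0 18 | -8.7 8.3 17
8.0 -9.7 8.7 19 | -10.7 6.3 17
14.0 -11.7 6.0 18 | -12.7 4.7 18
20.0 -13.7 4.7 19 | -14.3 2.7 17
26.0 -15.0 3.0 18 | -16.3 1.0 18
32.0 -17.3 0.7 18 | -18.0 -1.0 17
38.0 -19.0 -1.0 18 | -20.0 -2.7 18
44.0 -20.7 -3.3 18 | -22.3 -4.7 18
50.0 -23.0 -5.0 18 | -23.7 -6.7 17
56.0 -24.7 -6.7 18 | -26.3 -8.3 18
62.0 -26.7 -8.3 19 | -28.0 -10.3 18
68.0 -28.0 -10.3 18 | -29.7 -12.3 18
74.0 -30.0 -12.3 18 | -31.7 -14.3 18
80.0 -32.3 -14.3 18 | -33.3 -16.0 18
86.0 -25.0 -16.7 9 | -25.7 -18.0 8
92.0 0 0 0 | 0 0 0
98.0 0 0 0 | 0 0 0
118.1917
```

There is a constant disparity along the handle, so that paddle lies flat and inside. I'll move clear and hand in.

```bash
python3 - <<'E'
from h import *
goto([250,-400,300],down(0)); sleep(.5); print(sign_off())
E
```

```text
the job is handed in; nothing more can be done
None
```

All four paddles lie flat, each in its own container, the turntable is home with the thick post clicked in at front left, and the job was handed in at about 120 s of the 210 s allowed (one paddle was dropped on the way, knocking the disc off its click, and both were put right).

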